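Unstack the topping tubs into their holders

TASK

The lidded topping tubs have come out of the fridge in one stack on the snack-bar counter. Take the stack apart from the top down (the two tubs in the middle in either order) and set each tub gently and upright, fully down, into the shallow holder of its own shape and size. Don't drop or tip the tubs, and leave the tumbler and the salt shaker standing where they are.

Things in the scene. Friction and masses are not known exactly. Their poses are not given: they have to be found in the camera images.
- oblong_tub: Oblong tub, 96 mm long (its x) by 48 mm wide (its y), 40 mm high, about 0.26 kg; steel body, grey plastic lid 14 mm thick with vertical edges and a white panel on it; closed and rigid, loose. The lid is the widest part (the body below is 3 mm narrower on each side). Origin: centre of the underside, z up. At the start it lies on top of the stack, on both the square and the round tub, its length crosswise to that of the long tub, its underside 95 mm above the counter.
- square_tub: Square tub, 56 by 56 mm, 45 mm high, about 0.28 kg; steel body, grey plastic lid 14 mm thick with vertical edges and a white panel on it; closed and rigid, loose. The lid is the widest part (the body below is 3 mm narrower on each side). Origin: centre of the underside, z up. At the start it stands on one end of the long tub, 50 mm above the counter, beside the round tub (some 20 mm between them); which of the two is at which end varies.
- round_tub: Round tub, 56 mm in diameter, 45 mm high, about 0.25 kg; steel body, grey plastic lid 14 mm thick with vertical edges and a white panel on it; closed and rigid, loose. The lid is the widest part (the body below is 3 mm narrower on each side). Origin: centre of the underside, z up. At the start it stands on the other end of the long tub, 50 mm above the counter.
- long_tub: Long tub, 160 mm long (its x) by 66 mm wide (its y), 50 mm high, about 0.6 kg; steel body, grey plastic lid 14 mm thick with vertical edges and a white panel on it; closed and rigid, loose. The lid is the widest part (the body below is 3 mm narrower on each side). Origin: centre of the underside, z up. It stands on the counter, at the bottom of the stack.
- oblong_holder: Holder of the oblong tub. Shallow tray fixed to the counter, plain aluminium rim 8 mm thick, 14 mm high, black floor 4 mm thick (so a seated tub's underside is 4 mm above the counter). Origin: centre of its underside, z up, x along its length. Recess 108 by 60 mm (outside 124 by 76 mm).
- square_holder: Holder of the square tub. Shallow tray fixed to the counter, plain aluminium rim 8 mm thick, 14 mm high, black floor 4 mm thick (so a seated tub's underside is 4 mm above the counter). Origin: centre of its underside, z up, x and y along its sides. Recess 68 by 68 mm (outside 84 by 84 mm).
- round_holder: Holder of the round tub. Shallow tray fixed to the counter, plain aluminium rim 8 mm thick, 14 mm high, black floor 4 mm thick (so a seated tub's underside is 4 mm above the counter). Origin: centre of its underside, z up. Round recess 68 mm in diameter (outside 84 mm).
- long_holder: Holder of the long tub. Shallow tray fixed to the counter, plain aluminium rim 8 mm thick, 14 mm high, black floor 4 mm thick (so a seated tub's underside is 4 mm above the counter). Origin: centre of its underside, z up, x along its length. Recess 172 by 78 mm (outside 188 by 94 mm).
- shaker: Aluminium salt shaker, 42 mm in diameter, 78 mm high, loose. A bystander. Origin: centre of its underside.
- tumbler: Blue ceramic tumbler, open at the top, 66 mm in diameter at the rim, 85 mm high, loose. A bystander. Origin: centre of its underside.

How it is judged:
By the outcome, as a careful person would: the job done as asked, in the order asked, and still so for the second after the job is handed in, with the robot touching nothing.
It also fails if it takes over 136 s, if anything falls off the work surface, if the arm or the gripper's body presses on something with over 40 N, if the wrist force passes 120 N, or if a joint passes its speed limit or range.

ROBOT

A 6-joint arm with a two-finger parallel gripper is mounted at the origin on the work surface. World frame = base frame: x ahead of the robot, y to its left, z up, the work surface at z = 0. Lengths are in m, angles in rad, forces in N, time in s.
With the tool pointing down it reaches from about 0.25 to 0.8 m from the base axis. Payload 8.5 kg.
Tool frame: the origin (TCP) lies at the very end of the fingers, on their centre line; the grasp point (between the pads) lies 19 mm behind it; z points along the fingers, x is the direction in which the jaws open and shut, and the axes are right-handed (so a half turn about z gives the same grasp; the last joint's range is limited). The gripper opens to 85 mm and grips with 20 to 120 N. Pads are 22 mm wide; open, the fingers measure 114 mm over their backs; the gripper's body (76 mm by 85 mm) begins 54 mm behind the grasp point. The pads swing forward as they close: fully open they stand 13 mm farther back than shut.
Start: joints at [1.178, 0.238, -0.013, 1.319, 0, 1.571], TCP at [0.201, 0.485, 0.21] pointing down, gripper open.
Joint ranges: [-2.66, 2.66], [-1.03, 1.9], [-1.14, 1.46], [-1.82, 2.27], [-1.45, 1.34], [-3.14, 3.14]. Speed limits (rad/s): [2.22, 2.22, 2.79, 3.14, 3.14, 3.14].

INTERFACE

Orientations are given as a unit quaternion [w, x, y, z].
In Python, from workcell import readout, cams, manip gives the robot as it stands. The module is installed in compiled form; this text tells all that it offers.
- The arm moves only by the tool play_rows, never from a script. Its argument "series" is a list of rows, each an object with "linear": the shift along the tool's x, y, z in m, a list of three; "angular": the turn, a rotation vector about the tool's x, y, z in rad, a list of three. A call has 1 to 12 rows; each row is the pose to reach, as a shift and turn from the pose commanded when the call began, along the tool's axes at that moment; what a row does not reach only later rows make up. A row lasts 1/10 s, in which the tool goes at most 50 mm and 8.59 degrees, less where a joint would pass 70% of its speed; a pose out of reach is approached as far as the arm can. A call with a gripper value outside its range is refused whole. "jaw" is the gripper's target within -1 to 1 (fully open at 1, half-way at 0, shut at -1), set as the call begins (left out, the last holds). The fingers move at their own pace and stop on an object; "grip_force" is the grip in N (left out, the last holds). Time passes only in rows, so rows that repeat a pose let the fingers close. It gives the time, the measured TCP pose, the force and the opening at its end, in the units of the state.
- readout.get_obs(): the state, without advancing time (a new reading comes with each control period).
- cams.read_camera(name): name is "side" or "top" or "wrist"; returns a dict with "image" (400x640x3 uint8, red, green, blue), "intrinsics" (3x3 intrinsics, pixels), "world_from_camera" (4x4, takes a point from camera to world coordinates). Camera axes: x right, y down, z forward; pixel columns grow to the right and rows downward; lengths in m; the calibration is good to about 2 mm. A picture is of the moment at which its call begins. There is no depth.
- manip.finish_job(): hands the job in, once; it reports no verdict.
The state is a dict: "t": time; "qpos": joint angles; "qd": joint speeds; "tau": joint torques, N m; "ee_pos": TCP position; "tcp_rot": TCP orientation; "force": force on the tool from outside, world axes, zero at the start; "wrist_torque": the same for the moment, N m; "gripper_width": finger opening in m.
Only numpy, scipy, OpenCV 4.12 (cv2) and the standard library are available. Lean on these libraries where they do the work, as an engineer would, in place of code of your own. Each camera call takes 0.05 s, during which the arm holds its last target. There are 200 camera calls.

## Working session

There is one attempt and no reset: what is moved stays moved. The work goes in short steps, Python scripts to look and compute and a tool call to move; the robot and the scene stay as the last step left them, time stands still between calls to the robot, and variables do not carry over. Pictures are saved under pics/ and viewed, about 12 in all and at most 16, crops included, and the job is handed in when it is done.

Besides the shell and the picture viewer there is one more tool, called after "Emit:" as name([rows], argument=value, ...), one row to a line, values as JSON. play_rows: Moves the arm, as the interface text tells. Its arguments: {"type":"object","properties":{"series":{"type":"array","items":{"type":"object","properties":{"linear":{"type":"array","items":{"type":"number"}},"angular":{"type":"array","items":{"type":"number"}}}}},"jaw":{"type":"number"},"grip_force":{"type":"number"}},"required":["series"]}

```bash
mkdir -p pics; python3 - <<'E'
from workcell import readout,cams
import cv2,numpy as np
np.set_printoptions(precision=4,suppress=True)
o=readout.get_obs();print({k:np.round(v,4) for k,v in o.items()})
for n in("top","side"):
    c=cams.read_camera(n);cv2.imwrite(f"pics/{n}0.png",c["image"][:,:,::-1]);print(n,c["intrinsics"],c["world_from_camera"])
E
```

```text
{'t': np.float64(0.0), 'qpos': array([ 1.178 ,  0.2387, -0.0142,  1.3192,  0.    ,  1.5708]), 'qd': array([-0.0002, -0.0007, -0.0005, -0.0007,  0.0001,  0.0004]), 'tau': array([  0.0049, -53.8781,  34.6442,   0.0184,   0.0002,  -0.    ]), 'ee_pos': array([0.2008, 0.4846, 0.2093]), 'tcp_rot': array([ 0.0004,  0.8315,  0.5555, -0.0006]), 'force': array([-0.5647, -0.3023,  0.678 ]), 'wrist_torque': array([0.0263, 0.037 , 0.0281]), 'gripper_width': np.float64(0.0855)}
top [[513.3964   0.     317.1407]
 [  0.     513.3964 197.1555]
 [  0.       0.       1.    ]] [[-0.0132 -0.9769  0.2134  0.2995]
 [-0.9999  0.0138  0.0016  0.016 ]
 [-0.0046 -0.2134 -0.977   1.1985]
 [ 0.      0.      0.      1.    ]]
side [[464.73     0.     318.4906]
 [  0.     464.73   196.3608]
 [  0.       0.       1.    ]] [[ 0.6375 -0.5086  0.5788 -0.2004]
 [-0.7703 -0.4049  0.4927 -0.6649]
 [-0.0162 -0.7599 -0.6499  0.937 ]
 [ 0.      0.      0.      1.    ]]
```

View pics/top0.png

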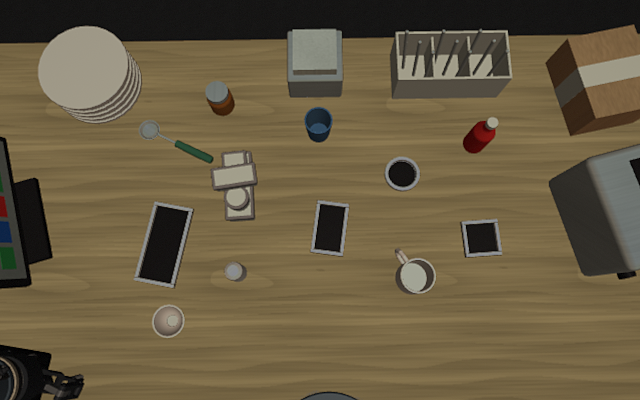

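View pics/side0.png

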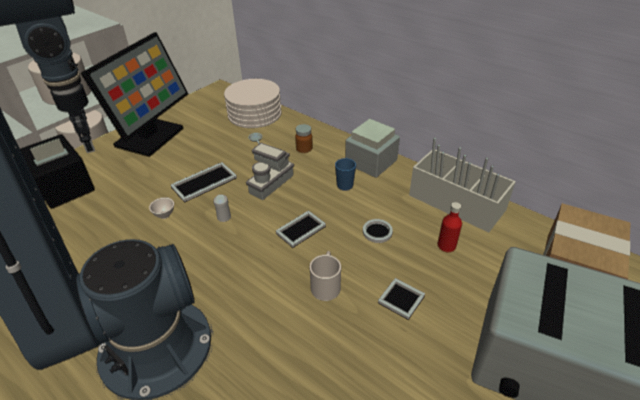

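Top view: the stack is at about (237,185), with the oblong tub across at (234,176), the round tub on the near end (237,198) and the square tub on the far end (236,158). Holders: long (164,245), oblong (330,228), round (402,173), square (481,239). Tumbler (318,125), shaker (234,271).

```bash
cat > h.py <<'E'
import numpy as np,cv2
from workcell import readout,cams
np.set_printoptions(precision=4,suppress=True)
def world(c,px,z):
    px=np.atleast_2d(np.array(px,float));K=c["intrinsics"];T=c["world_from_camera"]
    d=np.c_[(px-[K[0,2],K[1,2]])/[K[0,0],K[1,1]],np.ones(len(px))]@T[:3,:3].T
    return (T[:3,3]+d*((z-T[2,3])/d[:,2])[:,None])[:,:2]
def project(c,P):
    P=np.atleast_2d(np.array(P,float));T=c["world_from_camera"];q=(P-T[:3,3])@T[:3,:3]
    return q[:,:2]/q[:,2:]*c["intrinsics"][0,0]+c["intrinsics"][:2,2]
def rect(c,mask,z):
    """min-area rectangle in world of a mask lying at height z: centre, long side angle, sizes"""
    n,l,s,_=cv2.connectedComponentsWithStats(mask.astype(np.uint8))
    i=1+np.argmax(s[1:,4]);cn,_=cv2.findContours((l==i).astype(np.uint8),cv2.RETR_EXTERNAL,cv2.CHAIN_APPROX_NONE)
    w=world(c,cn[0][:,0],z).astype(np.float32);(cx,cy),(a,b),t=cv2.minAreaRect(w*1000)
    if a<b:a,b,t=b,a,t+90
    return np.array([cx,cy,a,b,(t+90)%180-90])
E
python3 - <<'E'
from h import *
c=cams.read_camera("top");im=c["image"];hsv=cv2.cvtColor(im,cv2.COLOR_RGB2HSV)
R={"long_h":(128,195,200,295),"obl_h":(305,195,355,262),"round_h":(380,153,424,195),"sq_h":(456,214,506,262)}
for n,(a,b,e,f) in R.items():
    m=np.zeros(im.shape[:2],bool);s=hsv[b:f,a:e]
    m[b:f,a:e]=(s[...,1]<60)&(s[...,2]>80)
    print(n,"rim",rect(c,m,.014)); m[:]=0;m[b:f,a:e]=s[...,2]<45; print("   floor",rect(c,m,.004))
a=cv2.resize(im[135:235,180:300],None,fx=5,fy=5,interpolation=cv2.INTER_CUBIC)
cv2.imwrite("pics/c1.png",a[:,:,::-1])
print(world(c,[[318,132],[234,275]],0), world(c,[234,176],.135),world(c,[237,198],.095))
E
```

```text
long_h rim [453.9499 376.31   188.306   94.4424 -11.7291]
   floor [454.7079 378.4663 170.6396  73.7689 -11.6318]
obl_h rim [486.3055  -9.7073 124.807   76.1736  -8.3769]
   floor [487.6795  -9.983  105.9259  58.1511  -8.2287]
round_h rim [ 614.5294 -185.1852   84.0139   81.0751   -2.369 ]
   floor [ 615.8489 -186.5194   62.4546   57.1696   89.1696]
sq_h rim [ 457.7896 -361.2694   84.8302   84.7146  -86.6708]
   floor [ 459.0122 -364.529    66.052    65.5025    3.3243]
[[0.7251 0.0137]
 [0.3796 0.2128]] [[0.5807 0.1951]] [[0.5411 0.1942]]
```

View pics/c1.png

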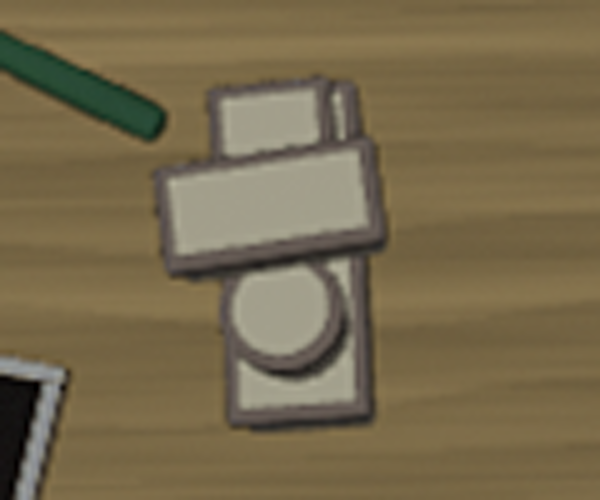

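```bash
cat >> h.py <<'E'
from scipy.spatial.transform import Rotation as Ro
def go(xyz,phi):
    """shift/turn in the present tool frame to TCP xyz, tool down, tool-x at world angle phi (deg, mod 180, within q6)"""
    o=readout.get_obs();q=o["tcp_rot"];R=Ro.from_quat([*q[1:],q[0]]);x=R.as_matrix()[:,0]
    cur=np.degrees(np.arctan2(x[1],x[0]));th=np.radians(phi);q1n=np.arctan2(xyz[1],xyz[0])
    T=np.c_[[np.cos(th),np.sin(th),0],[np.sin(th),-np.cos(th),0],[0,0,-1]]
    v=(R.inv()*Ro.from_matrix(T)).as_rotvec()
    d=(q1n-o["qpos"][0]);q6=o["qpos"][5]
    print("pos",o["ee_pos"],"phi",cur,"w",o["gripper_width"],"q6",q6,"-> q6 about",q6+v[2]+d,"F",o["force"],"t",o["t"])
    print("LIN",np.round(R.inv().apply(np.array(xyz)-o["ee_pos"]),4),"ANG",np.round(v,4))
def white(c,box,smax=50,vmin=140):
    a,b,e,f=box;s=cv2.cvtColor(c["image"],cv2.COLOR_RGB2HSV)[b:f,a:e];m=np.zeros(c["image"].shape[:2],bool)
    m[b:f,a:e]=(s[...,1]<smax)&(s[...,2]>vmin);return m
E
python3 - <<'E'
from h import *
c=cams.read_camera("top");m=white(c,(205,145,262,225))
n,l,s,ce=cv2.connectedComponentsWithStats(m.astype(np.uint8))
for i in range(1,n):
    if s[i,4]>20:print(s[i],ce[i],[rect(c,l==i,z) for z in(.135,.095)])
print(c["image"][176,234],c["image"][176,213])
for phi in(100,-80):go([.581,.195,.2],phi)
E
```

```text
[224 153  20  13 205] [233.4634 158.9512] [array([618.9155, 196.845 ,  39.612 ,  25.1784, -82.4782]), array([630.9314, 203.6485,  41.102 ,  26.1254, -82.4782])]
[214 165  39  21 585] [233.0598 174.9658] [array([583.0693, 197.0433,  81.5437,  33.903 , -81.5362]), array([593.7368, 203.8543,  84.6108,  35.1782, -81.5361])]
[227 188  18  18 258] [235.6124 196.6124] [array([535.4364, 190.9507,  36.7985,  36.1512,   1.3928]), array([544.3123, 197.5325,  38.1826,  37.5109,   1.3929])]
[228 203  23  14 145] [239.3655 211.7172] [array([506.2922, 182.6807,  48.8614,  23.5095, -82.5126]), array([514.0719, 188.9515,  50.6992,  24.3938, -82.5127])]
[162 158 139] [109 100  92]
pos [0.2009 0.4848 0.2095] phi 67.4938576334175 w 0.08552918543033412 q6 1.5707888759791564 -> q6 about 0.14928165084723677 F [-0.7007 -0.6926 -0.7707] t 0.2
LIN [-0.1222  0.4621  0.0096] ANG [-0.0002  0.0009 -0.5673]
pos [0.2009 0.4848 0.2095] phi 67.4938576334175 w 0.08552918543033412 q6 1.5707888759791564 -> q6 about 3.290874051134981 F [-0.7007 -0.6926 -0.7707] t 0.2
LIN [-0.1222  0.4621  0.0096] ANG [0.0011 0.0003 2.5743]
```

```bash
python3 -c "
from h import *
go([.583,.197,.22],8.5)"
```

```text
pos [0.2009 0.4848 0.2095] phi 67.4938576334175 w 0.08552918543033412 q6 1.5707888759791564 -> q6 about 1.748304802728233 F [-0.7007 -0.6926 -0.7707] t 0.2
LIN [-0.1196  0.4632 -0.0104] ANG [0.0005 0.0008 1.0296]
```

Emit:
play_rows([
  {"linear":[-0.02,0.04,-0.01],"angular":[0,0,0.1]},
  {"linear":[-0.03,0.085,-0.0104],"angular":[0,0,0.2]},
  {"linear":[-0.04,0.13,-0.0104],"angular":[0,0,0.3]},
  {"linear":[-0.05,0.175,-0.0104],"angular":[0,0,0.42]},
  {"linear":[-0.06,0.22,-0.0104],"angular":[0,0,0.54]},
  {"linear":[-0.07,0.265,-0.0104],"angular":[0,0,0.66]},
  {"linear":[-0.08,0.31,-0.0104],"angular":[0,0,0.78]},
  {"linear":[-0.09,0.355,-0.0104],"angular":[0,0,0.9]},
  {"linear":[-0.1,0.4,-0.0104],"angular":[0,0,1.0296]},
  {"linear":[-0.11,0.44,-0.0104],"angular":[0,0,1.0296]},
  {"linear":[-0.1196,0.4632,-0.0104],"angular":[0,0,1.0296]},
  {"linear":[-0.1196,0.4632,-0.0104],"angular":[0,0,1.0296]},
], jaw=1)

```text
t: 1.4
ee_pos: [0.5851, 0.1947, 0.2192]
tcp_rot: [0.0, 0.997, 0.072, -0.0]
force: [-0.3, 1.0, -0.4]
gripper_width: 0.0855
```

```bash
python3 - <<'E'
from h import *
c=cams.read_camera("wrist");print(c["world_from_camera"]);im=c["image"].copy()
print(rect(c,white(c,(0,0,640,400)),.135))
cv2.imwrite("pics/w1.png",im[:,:,::-1])
go([.583,.197,.109],8.5)
E
```

```text
[[ 0.9896  0.1369  0.0447  0.5733]
 [ 0.144  -0.9395 -0.3108  0.2737]
 [-0.0005  0.314  -0.9494  0.3845]
 [ 0.      0.      0.      1.    ]]
[582.6123 195.9369  84.1041  36.5011 -81.6985]
pos [0.5838 0.1959 0.2195] phi 8.355684445600552 w 0.08529439619948821 q6 1.7487338039615155 -> q6 about 1.7483048883521888 F [-0.1791  0.4621  0.4968] t 1.45
LIN [-0.0005 -0.0012  0.1105] ANG [ 0.0002  0.0012 -0.0025]
```

View pics/w1.png

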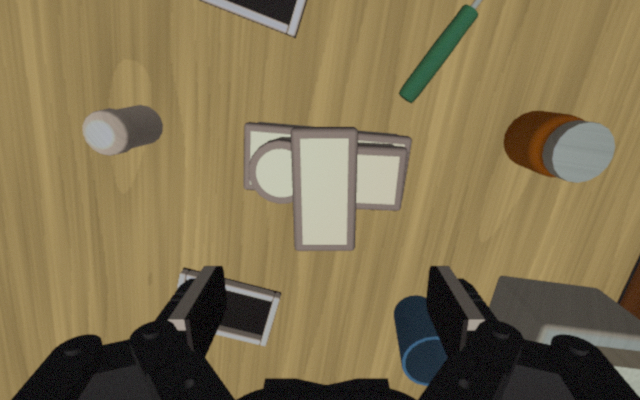

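Wrist view: the oblong panel is centred at (325,190), between the jaws. The wrist measurement (582.6,195.9) agrees with the top view to about 1 mm. Descend and grip.

Emit:
play_rows([
  {"linear":[-0.001,-0.001,0.03]},
  {"linear":[-0.001,-0.001,0.07]},
  {"linear":[-0.001,-0.001,0.095]},
  {"linear":[-0.001,-0.001,0.11]},
  {"linear":[-0.001,-0.001,0.11]},
], jaw=1)

```text
invalid input
```

Emit:
play_rows([
  {"linear":[0,0,0]},
  {"linear":[0,0,0]},
  {"linear":[0,0,0]},
  {"linear":[0,0,0]},
  {"linear":[0,0,0]},
  {"linear":[0,0,0]},
  {"linear":[0,0,0]},
  {"linear":[0,0,0]},
  {"linear":[0,0,0]},
  {"linear":[0,0,0]},
], jaw=-1, grip_force=40)

```text
invalid input
```

```bash
python3 -c "
from h import *
go([.583,.197,.22],8.5)
c=cams.read_camera('wrist');cv2.imwrite('pics/w2.png',c['image'][:,:,::-1])"
```

```text
pos [0.5838 0.1959 0.2195] phi 8.355684445600552 w 0.08529439619948821 q6 1.7487338039615155 -> q6 about 1.7483048883521888 F [-0.1791  0.4621  0.4968] t 1.45
LIN [-0.0007 -0.0012 -0.0005] ANG [ 0.0002  0.0012 -0.0025]
```

View pics/w2.png

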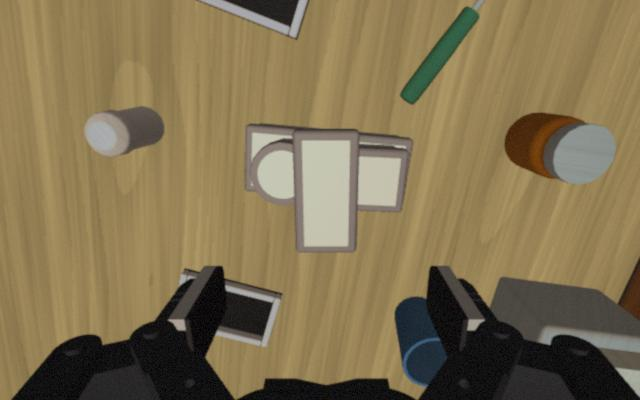

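Both moves were refused because each row needs "angular" too, so this view is the same as the last one and nothing moved. I'll resend.

Emit:
play_rows([
  {"linear":[-0.001,-0.001,0.03],"angular":[0,0,0]},
  {"linear":[-0.001,-0.001,0.07],"angular":[0,0,0]},
  {"linear":[-0.001,-0.001,0.095],"angular":[0,0,0]},
  {"linear":[-0.001,-0.001,0.11],"angular":[0,0,0]},
  {"linear":[-0.001,-0.001,0.11],"angular":[0,0,0]},
  {"linear":[-0.001,-0.001,0.11],"angular":[0,0,0]},
], jaw=1)

```text
t: 2.1
ee_pos: [0.5814, 0.1989, 0.111]
tcp_rot: [-0.0, 0.997, 0.075, 0.0]
force: [0.4, -0.4, 0.3]
gripper_width: 0.0856
```

Emit:
play_rows([
  {"linear":[0,0,0],"angular":[0,0,0]},
  {"linear":[0,0,0],"angular":[0,0,0]},
  {"linear":[0,0,0],"angular":[0,0,0]},
  {"linear":[0,0,0],"angular":[0,0,0]},
  {"linear":[0,0,0],"angular":[0,0,0]},
  {"linear":[0,0,0],"angular":[0,0,0]},
  {"linear":[0,0,0],"angular":[0,0,0]},
  {"linear":[0,0,0],"angular":[0,0,0]},
], jaw=-1, grip_force=40)

```text
t: 2.9
ee_pos: [0.5833, 0.1985, 0.1136]
tcp_rot: [-0.001, 0.997, 0.074, 0.002]
force: [-3.2, -0.6, 19.4]
gripper_width: -0.0002
```

```bash
python3 -c "
from h import *
go([.583,.197,.22],8.5)
c=cams.read_camera('wrist');cv2.imwrite('pics/w2.png',c['image'][:,:,::-1])"
```

```text
pos [0.5833 0.1985 0.1136] phi 8.495704382107435 w -0.0001672696528572199 q6 1.750463097328968 -> q6 about 1.7483052816479439 F [-3.2456 -0.6466 19.4144] t 2.9
LIN [-0.      0.0013 -0.1064] ANG [-0.0011 -0.005  -0.0001]
```

View pics/w2.png

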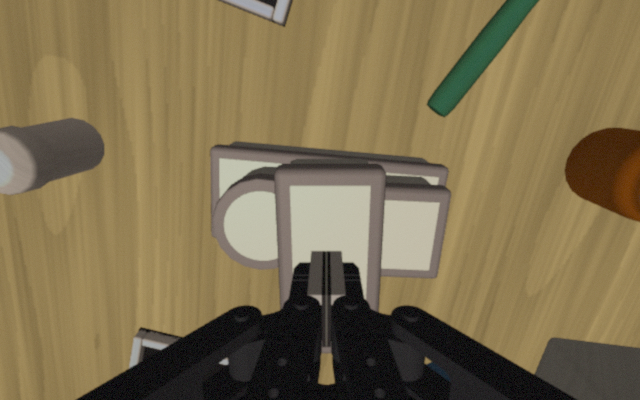

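Fingers shut on top of the lid without gripping it: the tips are at (325,252) over the white panel, with 19 N upward. I'll check heights before moving.

```bash
python3 - <<'E'
from h import *
c=cams.read_camera("wrist");o=readout.get_obs();p=o["ee_pos"]
print("proj tcp",project(c,p),"proj .135",project(c,[p[0],p[1],.135]),o["force"])
# lid top far corners (px) and width across
for z in(.115,.125,.135,.145):
    w=world(c,[[277,168],[385,168],[290,186],[372,186]],z);print(z,np.linalg.norm(w[0]-w[1]),np.linalg.norm(w[2]-w[3]),w.mean(0))
c=cams.read_camera("side");cv2.imwrite("pics/s1.png",cv2.resize(c["image"][100:230,200:330],None,fx=4.5,fy=4.5,interpolation=cv2.INTER_CUBIC)[:,:,::-1])
E
```

```text
proj tcp [[326.7241 245.3899]] proj .135 [[327.0588 265.6631]] [-3.1175 -1.0713 19.0535]
0.115 0.051632763339387176 0.03985544706990793 [0.58   0.2353]
0.125 0.04848480466672018 0.03742553063425152 [0.5794 0.2379]
0.135 0.04533684599405307 0.034995614198594996 [0.5788 0.2404]
0.145 0.04218888732138619 0.03256569776293858 [0.5782 0.2429]
```

View pics/s1.png

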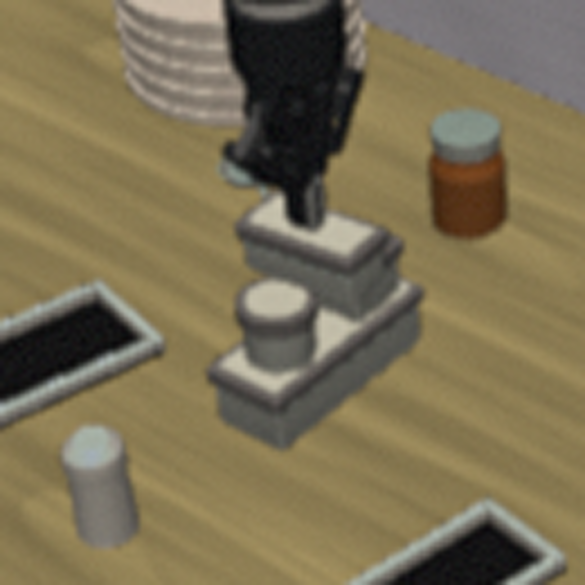

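Side crop: the stack is still upright and aligned, with the fingertips resting on the lid at (300,215). I'll raise, reopen, remeasure and grasp deeper.

Emit:
play_rows([
  {"linear":[0,0,-0.01],"angular":[0,0.005,0]},
  {"linear":[0,0.001,-0.04],"angular":[0,0.005,0]},
  {"linear":[0,0.001,-0.08],"angular":[0,0.005,0]},
  {"linear":[0,0.001,-0.105],"angular":[0,0.005,0]},
  {"linear":[0,0.001,-0.105],"angular":[0,0.005,0]},
  {"linear":[0,0.001,-0.105],"angular":[0,0.005,0]},
])

```text
t: 3.65
ee_pos: [0.5824, 0.1971, 0.2159]
tcp_rot: [-0.0, 0.997, 0.074, 0.003]
force: [-0.1, -0.5, 0.1]
gripper_width: 0.0003
```

Emit:
play_rows([
  {"linear":[0,0,0],"angular":[0,0,0]},
  {"linear":[0,0,0],"angular":[0,0,0]},
  {"linear":[0,0,0],"angular":[0,0,0]},
  {"linear":[0,0,0],"angular":[0,0,0]},
  {"linear":[0,0,0],"angular":[0,0,0]},
  {"linear":[0,0,0],"angular":[0,0,0]},
], jaw=1)

```text
t: 4.25
ee_pos: [0.5821, 0.197, 0.2152]
tcp_rot: [-0.0, 0.997, 0.074, 0.002]
force: [0.1, 0.6, -0.0]
gripper_width: 0.0846
```

```bash
python3 - <<'E'
from h import *
c=cams.read_camera("wrist")
r=rect(c,white(c,(200,100,500,280)),.135);print(r)
# fingertip pad corners in the earlier view at open: print ray at pixel of tips
p=readout.get_obs()["ee_pos"];print(project(c,[p+[0,0,z] for z in(0,.013,.019,.032)]))
go([r[0]/1000,r[1]/1000,.102],r[4]+90)
E
```

```text
[584.4656 196.4381  83.5734  36.0561 -81.4716]
[[326.7516 245.4026]
 [326.942  257.205 ]
 [327.0396 263.2521]
 [327.2761 277.9141]]
pos [0.5821 0.197  0.2152] phi 8.50167341898669 w 0.08551520235143419 q6 1.7493056192494845 -> q6 about 1.7461827707272743 F [-0.2652  0.232  -0.2352] t 4.3
LIN [0.0017 0.0009 0.1132] ANG [ 0.0001 -0.0049 -0.0005]
```

```bash
python3 - <<'E'
from h import *
c=cams.read_camera("wrist");T=c["world_from_camera"]
o=readout.get_obs();p=o["ee_pos"];q=o["tcp_rot"];R=Ro.from_quat([*q[1:],q[0]]).as_matrix()
for n,xs in(("open",(-.057,-.0425,.0425,.057)),("shut",(-.0145,0,.0145))):
  for y in(-.011,.011):
    for z in(0,-.013,-.02,-.033):
      print(n,y,z,project(c,[p+R@[x,y,z] for x in xs]).round().tolist())
cv2.imwrite("pics/w3.png",cv2.resize(c["image"][200:400,160:500],(680,400))[:,:,::-1])
E
```

```text
open -0.011 0 [[215.0, 226.0], [243.0, 226.0], [410.0, 226.0], [439.0, 226.0]]
open -0.011 -0.013 [[206.0, 236.0], [237.0, 236.0], [417.0, 236.0], [447.0, 236.0]]
open -0.011 -0.02 [[201.0, 243.0], [233.0, 243.0], [420.0, 243.0], [452.0, 243.0]]
open -0.011 -0.033 [[191.0, 256.0], [226.0, 256.0], [428.0, 256.0], [463.0, 256.0]]
open 0.011 0 [[219.0, 264.0], [246.0, 264.0], [407.0, 264.0], [435.0, 264.0]]
open 0.011 -0.013 [[211.0, 277.0], [241.0, 277.0], [413.0, 277.0], [442.0, 277.0]]
open 0.011 -0.02 [[207.0, 285.0], [237.0, 285.0], [416.0, 285.0], [447.0, 285.0]]
open 0.011 -0.033 [[197.0, 301.0], [230.0, 301.0], [424.0, 301.0], [457.0, 301.0]]
shut -0.011 0 [[298.0, 226.0], [327.0, 226.0], [355.0, 226.0]]
shut -0.011 -0.013 [[296.0, 236.0], [327.0, 236.0], [357.0, 236.0]]
shut -0.011 -0.02 [[295.0, 243.0], [327.0, 243.0], [359.0, 243.0]]
shut -0.011 -0.033 [[292.0, 256.0], [327.0, 256.0], [361.0, 256.0]]
shut 0.011 0 [[299.0, 264.0], [327.0, 264.0], [354.0, 264.0]]
shut 0.011 -0.013 [[297.0, 277.0], [327.0, 277.0], [356.0, 277.0]]
shut 0.011 -0.02 [[296.0, 285.0], [327.0, 285.0], [357.0, 285.0]]
shut 0.011 -0.033 [[294.0, 301.0], [327.0, 301.0], [360.0, 301.0]]
```

View pics/w3.png

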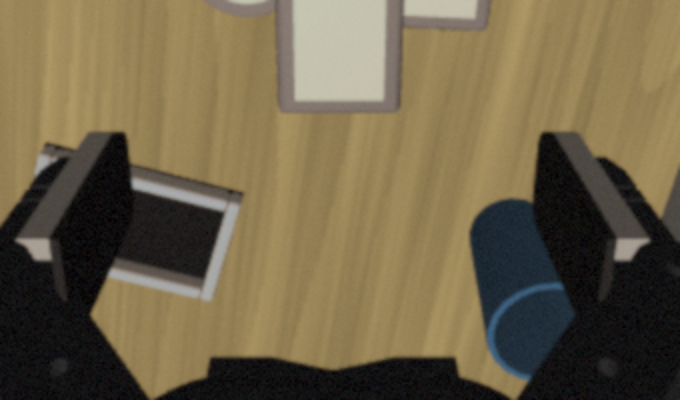

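Crop: the finger end faces run from row 266 to 320 in full-image pixels. That puts the open tips about 38 mm behind the reported TCP. The shut fingers met the 0.135 lid at a reported z of 0.1136. So the real shut tips sit about 21 mm behind the reported TCP, which contradicts the interface text. I'll take the pad centre at TCP + 40 mm plus the swing.

Emit:
play_rows([
  {"linear":[0.0017,0.001,0.03],"angular":[0,-0.005,0]},
  {"linear":[0.0017,0.001,0.07],"angular":[0,-0.005,0]},
  {"linear":[0.0017,0.001,0.105],"angular":[0,-0.005,0]},
  {"linear":[0.0017,0.001,0.125],"angular":[0,-0.005,0]},
  {"linear":[0.0017,0.001,0.132],"angular":[0,-0.005,0]},
  {"linear":[0.0017,0.001,0.132],"angular":[0,-0.005,0]},
  {"linear":[0.0017,0.001,0.132],"angular":[0,-0.005,0]},
], jaw=1)

```text
t: 5.05
ee_pos: [0.5853, 0.1967, 0.0846]
tcp_rot: [-0.0, 0.997, 0.074, 0.001]
force: [0.3, -0.1, 0.6]
gripper_width: 0.085
```

Emit:
play_rows([
  {"linear":[0,0,0],"angular":[0,0,0]},
  {"linear":[0,0,0],"angular":[0,0,0]},
  {"linear":[0,0,0],"angular":[0,0,0]},
  {"linear":[0,0,0],"angular":[0,0,0]},
  {"linear":[0,0,0],"angular":[0,0,0]},
  {"linear":[0,0,0],"angular":[0,0,0]},
], jaw=-1, grip_force=40)

```text
t: 5.65
ee_pos: [0.5851, 0.1965, 0.0843]
tcp_rot: [-0.0, 0.997, 0.074, 0.001]
force: [-0.4, 0.6, 6.2]
gripper_width: 0.0476
```

Gripped at 47.6 mm. Lift gently and check.

Emit:
play_rows([
  {"linear":[0,0,-0.003],"angular":[0,0,0]},
  {"linear":[0,0,-0.01],"angular":[0,0,0]},
  {"linear":[0,0,-0.025],"angular":[0,0,0]},
  {"linear":[0,0,-0.045],"angular":[0,0,0]},
  {"linear":[0,0,-0.065],"angular":[0,0,0]},
  {"linear":[0,0,-0.085],"angular":[0,0,0]},
  {"linear":[0,0,-0.1],"angular":[0,0,0]},
  {"linear":[0,0,-0.1],"angular":[0,0,0]},
  {"linear":[0,0,-0.1],"angular":[0,0,0]},
])

```text
t: 6.55
ee_pos: [0.5844, 0.1963, 0.183]
tcp_rot: [0.0, 0.997, 0.074, -0.0]
force: [-0.0, -1.2, -3.7]
gripper_width: 0.0475
```

```bash
python3 - <<'E'
from h import *
c=cams.read_camera("side");cv2.imwrite("pics/s2.png",cv2.resize(c["image"][60:230,180:350],None,fx=3.5,fy=3.5,interpolation=cv2.INTER_CUBIC)[:,:,::-1])
go([.4865,-.0097,.18],81.6)
E
```

```text
pos [0.5841 0.1962 0.1824] phi 8.502078753731258 w 0.047593998020479325 q6 1.7465699208664596 -> q6 about 0.12667223102600267 F [-0.1086 -0.5215 -2.5602] t 6.6
LIN [-0.127   0.1892  0.0026] ANG [-0.0006  0.0014 -1.2758]
```

View pics/s2.png

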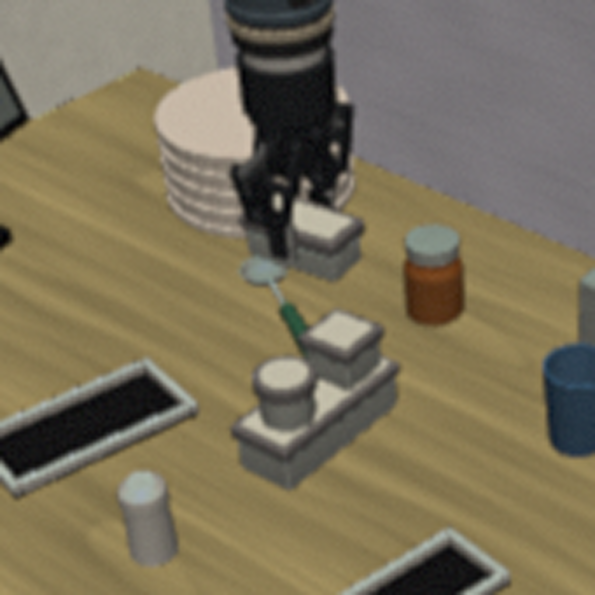

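Side crop: the oblong tub hangs level in the jaws at (310,240). The round (285,390) and square (345,345) tubs are undisturbed.

Emit:
play_rows([
  {"linear":[-0.005,0.008,0],"angular":[0,0,-0.06]},
  {"linear":[-0.015,0.022,0],"angular":[0,0,-0.16]},
  {"linear":[-0.027,0.04,0],"angular":[0,0,-0.27]},
  {"linear":[-0.039,0.058,0],"angular":[0,0,-0.39]},
  {"linear":[-0.051,0.076,0],"angular":[0,0,-0.51]},
  {"linear":[-0.063,0.094,0],"angular":[0,0,-0.63]},
  {"linear":[-0.075,0.112,0],"angular":[0,0,-0.75]},
  {"linear":[-0.087,0.13,0],"angular":[0,0,-0.87]},
  {"linear":[-0.099,0.148,0],"angular":[0,0,-0.99]},
  {"linear":[-0.111,0.166,0],"angular":[0,0,-1.11]},
  {"linear":[-0.121,0.181,0],"angular":[0,0,-1.21]},
  {"linear":[-0.127,0.189,0],"angular":[0,0,-1.276]},
])

```text
t: 7.8
ee_pos: [0.4855, -0.0104, 0.1823]
tcp_rot: [-0.001, 0.756, 0.655, -0.001]
force: [-0.3, 0.3, -3.3]
gripper_width: 0.0476
```

Emit:
play_rows([
  {"linear":[0,0,0.005],"angular":[0,0,0]},
  {"linear":[0,0,0.025],"angular":[0,0,0]},
  {"linear":[0,0,0.05],"angular":[0,0,0]},
  {"linear":[0,0,0.08],"angular":[0,0,0]},
  {"linear":[0,0,0.11],"angular":[0,0,0]},
  {"linear":[0,0,0.13],"angular":[0,0,0]},
  {"linear":[0,0,0.14],"angular":[0,0,0]},
  {"linear":[0,0,0.14],"angular":[0,0,0]},
  {"linear":[0,0,0.14],"angular":[0,0,0]},
])

```text
t: 8.7
ee_pos: [0.4873, -0.0091, 0.0437]
tcp_rot: [0.0, 0.757, 0.653, 0.0]
force: [1.4, 0.7, -3.5]
gripper_width: 0.0473
```

```bash
python3 - <<'E'
from h import *
go([.4865,-.0097,-.0067],81.6)
c=cams.read_camera("top");cv2.imwrite("pics/t2.png",cv2.resize(c["image"][150:270,200:400],None,fx=4,fy=4,interpolation=cv2.INTER_CUBIC)[:,:,::-1])
m=white(c,(205,145,262,225))
n,l,s,ce=cv2.connectedComponentsWithStats(m.astype(np.uint8))
for i in range(1,n):
    if s[i,4]>20:print(s[i],ce[i],[rect(c,l==i,z) for z in(.095,.05)])
E
```

```text
pos [ 0.4873 -0.0091  0.0437] phi 81.58477878349488 w 0.04727282129239035 q6 0.1282077899167956 -> q6 about 0.12667195990300187 F [ 1.4357  0.6804 -3.4905] t 8.7
LIN [-0.0007 -0.0007  0.0504] ANG [ 0.0003 -0.     -0.0003]
[224 153  20  20 353] [233.5496 162.1955] [array([623.3152, 203.3714,  42.7979,  42.7271, -84.2436]), array([636.5224, 211.0141,  44.5432,  44.4696, -84.2436])]
[226 173  25  26 220] [239.8682 182.5318] [array([567.6677, 192.6791,  57.0276,  51.5359,   3.3816]), array([578.6055, 199.8858,  59.3532,  53.6376,   3.3816])]
[226 187  20  19 292] [235.5993 196.0342] [array([545.7661, 197.5963,  42.0107,  40.1414, -44.2633]), array([555.8107, 205.0035,  43.724 ,  41.7785, -44.2635])]
[227 202  24  15 162] [239.4444 211.6358] [array([513.1224, 188.5265,  53.0502,  26.4539, -77.6617]), array([521.8359, 195.5638,  55.2136,  27.5327, -77.6618])]
```

View pics/t2.png

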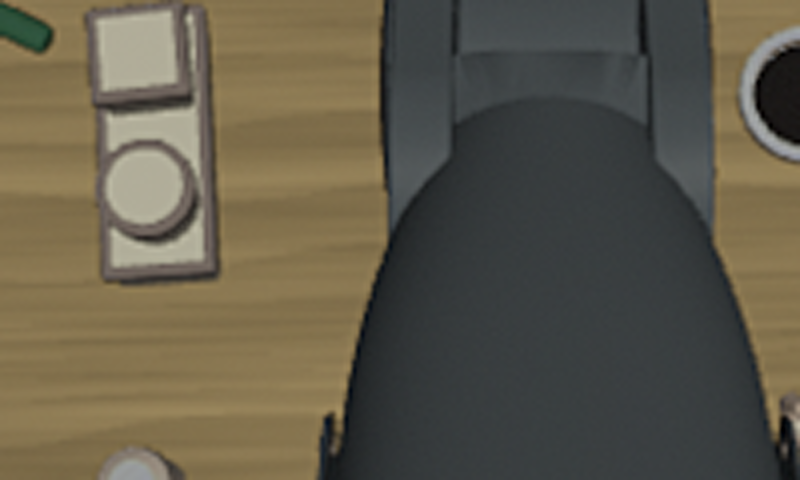

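The arm hides the holder, but the square and round tubs are now fully visible (square panel centred at about (233.5,162), round (235.6,196)). Lower the oblong the last 50 mm.

Emit:
play_rows([
  {"linear":[-0.0007,-0.0007,0.012],"angular":[0,0,0]},
  {"linear":[-0.0007,-0.0007,0.025],"angular":[0,0,0]},
  {"linear":[-0.0007,-0.0007,0.034],"angular":[0,0,0]},
  {"linear":[-0.0007,-0.0007,0.04],"angular":[0,0,0]},
  {"linear":[-0.0007,-0.0007,0.044],"angular":[0,0,0]},
  {"linear":[-0.0007,-0.0007,0.047],"angular":[0,0,0]},
  {"linear":[-0.0007,-0.0007,0.049],"angular":[0,0,0]},
  {"linear":[-0.0007,-0.0007,0.0495],"angular":[0,0,0]},
  {"linear":[-0.0007,-0.0007,0.0495],"angular":[0,0,0]},
  {"linear":[-0.0007,-0.0007,0.0495],"angular":[0,0,0]},
])

```text
t: 9.75
ee_pos: [0.4862, -0.0099, -0.006]
tcp_rot: [0.0, 0.757, 0.653, 0.0]
force: [-0.4, -0.2, -2.5]
gripper_width: 0.0473
```

Not yet in contact. Creep down until the force reacts.

Emit:
play_rows([
  {"linear":[0,0,0.0005],"angular":[0,0,0]},
  {"linear":[0,0,0.001],"angular":[0,0,0]},
  {"linear":[0,0,0.001],"angular":[0,0,0]},
  {"linear":[0,0,0.001],"angular":[0,0,0]},
])

```text
t: 10.15
ee_pos: [0.4863, -0.0099, -0.0067]
tcp_rot: [0.0, 0.757, 0.653, 0.0]
force: [-3.0, -1.0, 7.0]
gripper_width: 0.0474
```

Emit:
play_rows([
  {"linear":[0,0,0],"angular":[0,0,0]},
  {"linear":[0,0,0],"angular":[0,0,0]},
  {"linear":[0,0,0],"angular":[0,0,0]},
  {"linear":[0,0,0],"angular":[0,0,0]},
  {"linear":[0,0,0],"angular":[0,0,0]},
  {"linear":[0,0,-0.03],"angular":[0,0,0]},
  {"linear":[0,0,-0.07],"angular":[0,0,0]},
  {"linear":[0,0,-0.11],"angular":[0,0,0]},
  {"linear":[0,0,-0.15],"angular":[0,0,0]},
  {"linear":[0,0,-0.18],"angular":[0,0,0]},
  {"linear":[0,0,-0.18],"angular":[0,0,0]},
], jaw=1)

```text
t: 11.25
ee_pos: [0.4884, -0.0099, 0.1769]
tcp_rot: [0.002, 0.757, 0.654, 0.003]
force: [0.3, 0.1, -0.5]
gripper_width: 0.0854
```

```bash
python3 - <<'E'
from h import *
go([.623,.2035,.175],95.8)
c=cams.read_camera("wrist");print(rect(c,white(c,(120,60,520,290)),.044))
E
```

```text
pos [ 0.4884 -0.0099  0.1769] phi 81.61488083925475 w 0.08537614343722408 q6 0.12611098934034246 -> q6 about 0.21449085206416818 F [ 0.3187  0.0724 -0.4512] t 11.25
LIN [0.2308 0.102  0.0027] ANG [ 0.0069  0.0001 -0.2476]
[485.3173 -10.5888  83.9879  35.8012  -8.2168]
```

The oblong is seated: centre within 1.5 mm of its holder's, and its panel size fits height 0.044. Go to the square tub.

Emit:
play_rows([
  {"linear":[0.02,0.009,0],"angular":[0.007,0,-0.02]},
  {"linear":[0.055,0.024,0],"angular":[0.007,0,-0.06]},
  {"linear":[0.095,0.042,0],"angular":[0.007,0,-0.1]},
  {"linear":[0.135,0.06,0],"angular":[0.007,0,-0.15]},
  {"linear":[0.175,0.077,0],"angular":[0.007,0,-0.2]},
  {"linear":[0.21,0.093,0],"angular":[0.007,0,-0.2476]},
  {"linear":[0.231,0.102,0.0027],"angular":[0.007,0,-0.2476]},
  {"linear":[0.231,0.102,0.0027],"angular":[0.007,0,-0.2476]},
  {"linear":[0.231,0.102,0.0027],"angular":[0.007,0,-0.2476]},
])

```text
t: 12.2
ee_pos: [0.6198, 0.2037, 0.1681]
tcp_rot: [-0.003, 0.67, 0.742, -0.004]
force: [-0.6, 0.5, -0.2]
gripper_width: 0.0852
```

```bash
python3 - <<'E'
from h import *
c=cams.read_camera("wrist");m=white(c,(0,0,640,320))
n,l,s,ce=cv2.connectedComponentsWithStats(m.astype(np.uint8))
for i in range(1,n):
    if s[i,4]>500:print(s[i],ce[i],[rect(c,l==i,z) for z in(.095,.05)])
go([.623,.2035,.0415],95.8)
cv2.imwrite("pics/w4.png",c["image"][:,:,::-1])
E
```

```text
[  24    0   49   43 1791] [49.2993 17.9648] [array([516.8032,  21.2529,  28.9276,  24.2007,  82.2123]), array([512.2587, -11.3695,  34.3695,  28.7532,  82.2127])]
[  31    0   95   79 1406] [91.3009 50.9573] [array([522.6379,  38.1426,  55.6691,  46.6457,  81.8358]), array([519.191 ,   8.6976,  66.1415,  55.4207,  81.8358])]
[ 460    0  160  128 2709] [532.6024  69.6194] [array([505.2497, 324.5343,  80.0591,  70.0485, -11.7571]), array([498.5318, 348.9649,  95.1196,  83.226 , -11.7571])]
[291  37  76  33 949] [328.588   49.9768] [array([520.538 , 194.4357,  48.005 ,  15.1744, -88.7685]), array([516.6962, 194.3923,  57.0356,  18.029 , -88.7684])]
[ 295   55   67   74 3743] [327.5418  92.7502] [array([545.3503, 196.3644,  44.0002,  43.6972,  85.2866]), array([546.1761, 196.6838,  52.2774,  51.9175,  85.2867])]
[ 293  121   69   46 2074] [326.2155 146.4691] [array([578.0388, 198.9752,  45.6019,  29.9779, -85.8237]), array([585.0139, 199.7857,  54.1804,  35.6173, -85.8237])]
[ 294  179   62   57 3443] [324.8252 206.7839] [array([623.6524, 202.4103,  43.6553,  42.7169, -84.2044]), array([639.2083, 203.8671,  51.8676,  50.7528, -84.2044])]
[ 473  267   77   53 1335] [520.03   298.0697] [array([682.7417, 352.196 ,  69.3251,  37.1924,  82.1406]), array([709.4133, 381.8303,  82.3665,  44.189 ,  82.1405])]
pos [0.6198 0.2031 0.1688] phi 95.79688786374426 w 0.08513619769005361 q6 0.21448162172697335 -> q6 about 0.2144809518217766 F [ 0.6741 -0.4349  0.2817] t 12.25
LIN [0.0001 0.0044 0.1272] ANG [-0.0094 -0.     -0.0001]
```

View pics/w4.png

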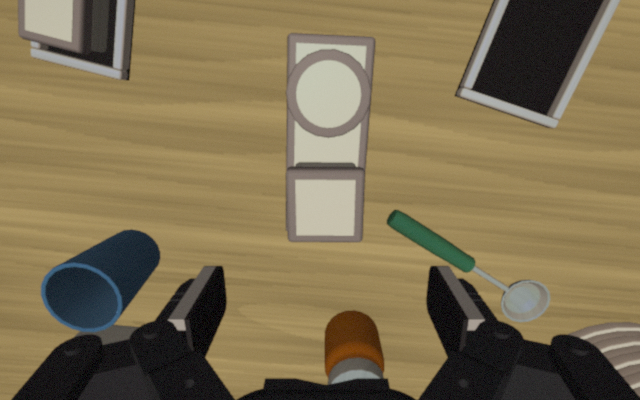

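Wrist view: the square panel (325,207) is centred between the jaws, and the round tub is at (328,93). Both measurements agree to 1 mm, and the fingers will clear the jar and the spoon. Descend and grip.

Emit:
play_rows([
  {"linear":[-0.0003,0.0044,0.02],"angular":[-0.0094,0,0]},
  {"linear":[-0.0003,0.0044,0.055],"angular":[-0.0094,0,0]},
  {"linear":[-0.0003,0.0044,0.09],"angular":[-0.0094,0,0]},
  {"linear":[-0.0003,0.0044,0.115],"angular":[-0.0094,0,0]},
  {"linear":[-0.0003,0.0044,0.126],"angular":[-0.0094,0,0]},
  {"linear":[-0.0003,0.0044,0.126],"angular":[-0.0094,0,0]},
  {"linear":[-0.0003,0.0044,0.126],"angular":[-0.0094,0,0]},
])

```text
t: 12.95
ee_pos: [0.6248, 0.2036, 0.0454]
tcp_rot: [0.001, 0.671, 0.742, 0.002]
force: [-0.3, -0.4, 0.6]
gripper_width: 0.0853
```

Emit:
play_rows([
  {"linear":[0,0,0],"angular":[0,0,0]},
  {"linear":[0,0,0],"angular":[0,0,0]},
  {"linear":[0,0,0],"angular":[0,0,0]},
  {"linear":[0,0,0],"angular":[0,0,0]},
  {"linear":[0,0,0],"angular":[0,0,0]},
  {"linear":[0,0,0],"angular":[0,0,0]},
], jaw=-1, grip_force=40)

```text
t: 13.55
ee_pos: [0.6251, 0.204, 0.0456]
tcp_rot: [0.001, 0.67, 0.742, 0.002]
force: [-0.5, -1.1, 5.1]
gripper_width: 0.0554
```

Emit:
play_rows([
  {"linear":[0,0,-0.003],"angular":[0,0,0]},
  {"linear":[0,0,-0.01],"angular":[0,0,0]},
  {"linear":[0,0,-0.025],"angular":[0,0,0]},
  {"linear":[0,0,-0.05],"angular":[0,0,0]},
  {"linear":[0,0,-0.08],"angular":[0,0,0]},
  {"linear":[0,0,-0.11],"angular":[0,0,0]},
  {"linear":[0,0,-0.13],"angular":[0,0,0]},
  {"linear":[0,0,-0.14],"angular":[0,0,0]},
  {"linear":[0,0,-0.14],"angular":[0,0,0]},
])

```text
t: 14.45
ee_pos: [0.6245, 0.204, 0.1854]
tcp_rot: [0.001, 0.67, 0.742, 0.002]
force: [0.0, 1.3, -3.8]
gripper_width: 0.0552
```

```bash
python3 - <<'E'
from h import *
go([.458,-.362,.185],93.3)
E
```

```text
pos [0.6245 0.204  0.1854] phi 95.80154763009064 w 0.05521616841833802 q6 0.21435965973315727 -> q6 about -0.7264508716097864 F [ 0.0113  1.2848 -3.8394] t 14.45
LIN [-0.5463 -0.2228 -0.0013] ANG [ 0.0045 -0.0013  0.0437]
```

Square gripped at 55.3 mm with its weight carried. Carry it to its holder.

Emit:
play_rows([
  {"linear":[-0.012,-0.005,0],"angular":[0.0045,0,0.004]},
  {"linear":[-0.035,-0.014,0],"angular":[0.0045,0,0.008]},
  {"linear":[-0.07,-0.028,0],"angular":[0.0045,0,0.012]},
  {"linear":[-0.11,-0.045,0],"angular":[0.0045,0,0.016]},
  {"linear":[-0.15,-0.061,0],"angular":[0.0045,0,0.02]},
  {"linear":[-0.19,-0.077,0],"angular":[0.0045,0,0.024]},
  {"linear":[-0.23,-0.093,0],"angular":[0.0045,0,0.028]},
  {"linear":[-0.27,-0.11,0],"angular":[0.0045,0,0.032]},
  {"linear":[-0.31,-0.126,0],"angular":[0.0045,0,0.036]},
  {"linear":[-0.35,-0.142,0],"angular":[0.0045,0,0.04]},
  {"linear":[-0.39,-0.159,0],"angular":[0.0045,0,0.044]},
  {"linear":[-0.43,-0.175,0],"angular":[0.0045,0,0.044]},
])

```text
t: 15.65
ee_pos: [0.4909, -0.2433, 0.1819]
tcp_rot: [-0.002, 0.687, 0.727, -0.001]
force: [0.7, -0.2, -4.3]
gripper_width: 0.0552
```

Emit:
play_rows([
  {"linear":[-0.037,-0.015,0],"angular":[0,0,0]},
  {"linear":[-0.07,-0.028,0],"angular":[0,0,0]},
  {"linear":[-0.096,-0.039,0],"angular":[0,0,0]},
  {"linear":[-0.11,-0.045,0],"angular":[0,0,0]},
  {"linear":[-0.1158,-0.0468,0],"angular":[0,0,0]},
  {"linear":[-0.1158,-0.0468,0.03],"angular":[0,0,0]},
  {"linear":[-0.1158,-0.0468,0.06],"angular":[0,0,0]},
  {"linear":[-0.1158,-0.0468,0.095],"angular":[0,0,0]},
  {"linear":[-0.1158,-0.0468,0.125],"angular":[0,0,0]},
  {"linear":[-0.1158,-0.0468,0.14],"angular":[0,0,0]},
  {"linear":[-0.1158,-0.0468,0.14],"angular":[0,0,0]},
  {"linear":[-0.1158,-0.0468,0.14],"angular":[0,0,0]},
])

```text
t: 16.85
ee_pos: [0.4531, -0.3592, 0.0435]
tcp_rot: [-0.001, 0.686, 0.727, -0.0]
force: [-0.2, 0.0, -2.9]
gripper_width: 0.0556
```

```bash
python3 - <<'E'
from h import *
go([.459,-.3615,-.0004],93.3)
E
```

```text
pos [ 0.4531 -0.3592  0.0435] phi 93.32638791043416 w 0.0555922661852091 q6 -0.7280384110141793 -> q6 about -0.7247177908817721 F [-0.1713  0.0248 -2.9036] t 16.85
LIN [-0.0027  0.0059  0.0439] ANG [-0.0025 -0.0013  0.0005]
```

Emit:
play_rows([
  {"linear":[-0.0027,0.0059,0],"angular":[-0.0025,0,0]},
  {"linear":[-0.0027,0.0059,0.01],"angular":[-0.0025,0,0]},
  {"linear":[-0.0027,0.0059,0.02],"angular":[-0.0025,0,0]},
  {"linear":[-0.0027,0.0059,0.029],"angular":[-0.0025,0,0]},
  {"linear":[-0.0027,0.0059,0.035],"angular":[-0.0025,0,0]},
  {"linear":[-0.0027,0.0059,0.039],"angular":[-0.0025,0,0]},
  {"linear":[-0.0027,0.0059,0.042],"angular":[-0.0025,0,0]},
  {"linear":[-0.0027,0.0059,0.0435],"angular":[-0.0025,0,0]},
  {"linear":[-0.0027,0.0059,0.0435],"angular":[-0.0025,0,0]},
])

```text
t: 17.75
ee_pos: [0.4589, -0.3623, -0.0001]
tcp_rot: [-0.0, 0.687, 0.727, 0.0]
force: [-0.2, 0.4, -2.4]
gripper_width: 0.0552
```

Emit:
play_rows([
  {"linear":[0,0,0.0005],"angular":[0,0,0]},
  {"linear":[0,0,0.001],"angular":[0,0,0]},
  {"linear":[0,0,0.001],"angular":[0,0,0]},
])

```text
t: 18.05
ee_pos: [0.459, -0.3624, -0.0004]
tcp_rot: [0.0, 0.687, 0.727, 0.0]
force: [-2.2, 0.7, 3.8]
gripper_width: 0.0555
```

Contact felt, so it is down. Release and lift.

Emit:
play_rows([
  {"linear":[0,0,0],"angular":[0,0,0]},
  {"linear":[0,0,0],"angular":[0,0,0]},
  {"linear":[0,0,0],"angular":[0,0,0]},
  {"linear":[0,0,0],"angular":[0,0,0]},
  {"linear":[0,0,0],"angular":[0,0,0]},
  {"linear":[0,0,-0.03],"angular":[0,0,0]},
  {"linear":[0,0,-0.07],"angular":[0,0,0]},
  {"linear":[0,0,-0.11],"angular":[0,0,0]},
  {"linear":[0,0,-0.15],"angular":[0,0,0]},
  {"linear":[0,0,-0.175],"angular":[0,0,0]},
  {"linear":[0,0,-0.175],"angular":[0,0,0]},
], jaw=1)

```text
t: 19.15
ee_pos: [0.4603, -0.3636, 0.1779]
tcp_rot: [0.003, 0.687, 0.727, 0.001]
force: [0.4, -0.6, -0.5]
gripper_width: 0.0857
```

```bash
python3 - <<'E'
from h import *
go([.5455,.1968,.175],94.5)
c=cams.read_camera("wrist");print(rect(c,white(c,(220,60,420,290)),.049))
E
```

```text
pos [ 0.4603 -0.3636  0.1779] phi 93.27565085675818 w 0.08565149032044003 q6 -0.7262662315585605 -> q6 about 0.26770005035702915 F [ 0.435  -0.5952 -0.4636] t 19.15
LIN [0.5547 0.117  0.0015] ANG [ 0.0053  0.0036 -0.0214]
[ 457.3312 -363.3808   44.1253   43.7767  -86.6935]
```

Square seated: its centre is within 2 mm of the holder's, with 6 mm allowed. On to the round tub.

Emit:
play_rows([
  {"linear":[0.03,0.006,0],"angular":[0.005,0.003,-0.02]},
  {"linear":[0.075,0.016,0],"angular":[0.005,0.003,-0.02]},
  {"linear":[0.12,0.025,0],"angular":[0.005,0.003,-0.02]},
  {"linear":[0.165,0.035,0],"angular":[0.005,0.003,-0.02]},
  {"linear":[0.21,0.044,0],"angular":[0.005,0.003,-0.02]},
  {"linear":[0.255,0.054,0],"angular":[0.005,0.003,-0.02]},
  {"linear":[0.3,0.063,0],"angular":[0.005,0.003,-0.02]},
  {"linear":[0.345,0.073,0],"angular":[0.005,0.003,-0.02]},
  {"linear":[0.39,0.082,0],"angular":[0.005,0.003,-0.02]},
  {"linear":[0.435,0.092,0],"angular":[0.005,0.003,-0.02]},
  {"linear":[0.48,0.101,0],"angular":[0.005,0.003,-0.02]},
  {"linear":[0.52,0.11,0],"angular":[0.005,0.003,-0.02]},
])

```text
t: 20.4
ee_pos: [0.5381, 0.1651, 0.1728]
tcp_rot: [-0.003, 0.679, 0.734, -0.001]
force: [0.6, -1.0, -0.4]
gripper_width: 0.0854
```

Emit:
play_rows([
  {"linear":[0.024,0.005,0],"angular":[0,0,0]},
  {"linear":[0.0345,0.007,0],"angular":[0,0,0]},
  {"linear":[0.0345,0.007,0],"angular":[0,0,0]},
  {"linear":[0.0345,0.007,0],"angular":[0,0,0]},
])

```text
t: 20.8
ee_pos: [0.5427, 0.1971, 0.1736]
tcp_rot: [-0.003, 0.679, 0.734, -0.001]
force: [1.7, -0.8, -0.1]
gripper_width: 0.0852
```

```bash
python3 - <<'E'
from h import *
c=cams.read_camera("wrist");m=white(c,(250,60,420,330))
n,l,s,ce=cv2.connectedComponentsWithStats(m.astype(np.uint8))
for i in range(1,n):
    if s[i,4]>500:print(s[i],ce[i],rect(c,l==i,.095),rect(c,l==i,.05))
go([.5455,.1968,.0445],94.5)
E
```

```text
[ 291  142   70   39 1489] [325.914  156.5353] [513.6511 194.1141  49.1995  25.751  -88.4388] [522.9814 194.9695  58.2573  30.4918 -88.4388]
[ 296  176   60   57 2659] [325.7281 203.5085] [546.3444 196.5487  43.5292  43.4778   4.3314] [561.6935 197.8522  51.543   51.4821   4.3316]
[ 295  225   62   77 3994] [324.8823 266.0275] [595.0341 199.6413  66.5725  46.328    2.871 ] [619.3474 201.5142  78.8285  54.8571   2.871 ]
pos [0.5428 0.1967 0.1739] phi 94.37042897922716 w 0.08573214855643857 q6 0.2688244846211567 -> q6 about 0.26768696811239373 F [ 0.228  -0.1766  0.3813] t 20.85
LIN [-0.0006  0.0034  0.1294] ANG [-0.0055 -0.0032 -0.0023]
```

Emit:
play_rows([
  {"linear":[-0.0006,0.0039,0.02],"angular":[-0.0055,-0.003,0]},
  {"linear":[-0.0006,0.0039,0.055],"angular":[-0.0055,-0.003,0]},
  {"linear":[-0.0006,0.0039,0.09],"angular":[-0.0055,-0.003,0]},
  {"linear":[-0.0006,0.0039,0.115],"angular":[-0.0055,-0.003,0]},
  {"linear":[-0.0006,0.0039,0.129],"angular":[-0.0055,-0.003,0]},
  {"linear":[-0.0006,0.0039,0.129],"angular":[-0.0055,-0.003,0]},
  {"linear":[-0.0006,0.0039,0.129],"angular":[-0.0055,-0.003,0]},
])

```text
t: 21.55
ee_pos: [0.5467, 0.1972, 0.0459]
tcp_rot: [0.0, 0.68, 0.733, 0.001]
force: [0.8, 0.6, -0.2]
gripper_width: 0.0851
```

Emit:
play_rows([
  {"linear":[0,0,0],"angular":[0,0,0]},
  {"linear":[0,0,0],"angular":[0,0,0]},
  {"linear":[0,0,0],"angular":[0,0,0]},
  {"linear":[0,0,0],"angular":[0,0,0]},
  {"linear":[0,0,0],"angular":[0,0,0]},
  {"linear":[0,0,0],"angular":[0,0,0]},
], jaw=-1, grip_force=45)

```text
t: 22.15
ee_pos: [0.5472, 0.1981, 0.0468]
tcp_rot: [0.001, 0.679, 0.734, 0.001]
force: [-1.0, -2.4, 6.9]
gripper_width: 0.0546
```

Emit:
play_rows([
  {"linear":[0,0,-0.003],"angular":[0,0,0]},
  {"linear":[0,0,-0.01],"angular":[0,0,0]},
  {"linear":[0,0,-0.025],"angular":[0,0,0]},
  {"linear":[0,0,-0.05],"angular":[0,0,0]},
  {"linear":[0,0,-0.08],"angular":[0,0,0]},
  {"linear":[0,0,-0.11],"angular":[0,0,0]},
  {"linear":[0,0,-0.13],"angular":[0,0,0]},
  {"linear":[0,0,-0.14],"angular":[0,0,0]},
  {"linear":[0,0,-0.14],"angular":[0,0,0]},
])

```text
t: 23.05
ee_pos: [0.5469, 0.1983, 0.1866]
tcp_rot: [0.001, 0.679, 0.734, 0.002]
force: [-0.4, 0.4, -2.8]
gripper_width: 0.0548
```

```bash
python3 - <<'E'
from h import *
go([.615,-.1857,.185],94.5)
E
```

```text
pos [0.5469 0.1983 0.1866] phi 94.42816723111372 w 0.05476908324458951 q6 0.2702189970132768 -> q6 about -0.37178482116414246 F [-0.4214  0.4008 -2.7827] t 23.05
LIN [-0.3881  0.0382  0.0012] ANG [ 0.0031 -0.0014 -0.0013]
```

Emit:
play_rows([
  {"linear":[-0.012,0.001,0],"angular":[0.003,0,0]},
  {"linear":[-0.035,0.004,0],"angular":[0.003,0,0]},
  {"linear":[-0.07,0.007,0],"angular":[0.003,0,0]},
  {"linear":[-0.11,0.011,0],"angular":[0.003,0,0]},
  {"linear":[-0.15,0.015,0],"angular":[0.003,0,0]},
  {"linear":[-0.19,0.019,0],"angular":[0.003,0,0]},
  {"linear":[-0.23,0.023,0],"angular":[0.003,0,0]},
  {"linear":[-0.27,0.027,0],"angular":[0.003,0,0]},
  {"linear":[-0.31,0.031,0],"angular":[0.003,0,0]},
  {"linear":[-0.345,0.035,0],"angular":[0.003,0,0]},
  {"linear":[-0.37,0.038,0],"angular":[0.003,0,0]},
  {"linear":[-0.387,0.039,0],"angular":[0.003,0,0]},
])

```text
t: 24.25
ee_pos: [0.6142, -0.1874, 0.1831]
tcp_rot: [-0.002, 0.68, 0.733, -0.001]
force: [0.2, 0.3, -1.8]
gripper_width: 0.0545
```

Emit:
play_rows([
  {"linear":[0,0,0],"angular":[0,0,0]},
  {"linear":[0,0,0.02],"angular":[0,0,0]},
  {"linear":[0,0,0.05],"angular":[0,0,0]},
  {"linear":[0,0,0.085],"angular":[0,0,0]},
  {"linear":[0,0,0.115],"angular":[0,0,0]},
  {"linear":[0,0,0.135],"angular":[0,0,0]},
  {"linear":[0,0,0.14],"angular":[0,0,0]},
  {"linear":[0,0,0.14],"angular":[0,0,0]},
  {"linear":[0,0,0.14],"angular":[0,0,0]},
])

```text
t: 25.15
ee_pos: [0.6154, -0.1845, 0.0462]
tcp_rot: [-0.0, 0.679, 0.734, -0.0]
force: [0.7, -0.5, -1.9]
gripper_width: 0.0543
```

```bash
python3 - <<'E'
from h import *
go([.616,-.185,.0008],94.5)
E
```

```text
pos [ 0.6154 -0.1845  0.0462] phi 94.45422039660113 w 0.05425930388227117 q6 -0.36908604302320175 -> q6 about -0.37029448547466043 F [ 0.6986 -0.4744 -1.9355] t 25.15
LIN [-0.0005  0.0006  0.0454] ANG [-0.0007 -0.0004 -0.0008]
```

Emit:
play_rows([
  {"linear":[-0.0005,0.0006,0.012],"angular":[0,0,0]},
  {"linear":[-0.0005,0.0006,0.023],"angular":[0,0,0]},
  {"linear":[-0.0005,0.0006,0.031],"angular":[0,0,0]},
  {"linear":[-0.0005,0.0006,0.037],"angular":[0,0,0]},
  {"linear":[-0.0005,0.0006,0.041],"angular":[0,0,0]},
  {"linear":[-0.0005,0.0006,0.0435],"angular":[0,0,0]},
  {"linear":[-0.0005,0.0006,0.0445],"angular":[0,0,0]},
  {"linear":[-0.0005,0.0006,0.0445],"angular":[0,0,0]},
  {"linear":[-0.0005,0.0006,0.0445],"angular":[0,0,0]},
])

```text
t: 26.05
ee_pos: [0.6155, -0.1852, 0.0009]
tcp_rot: [-0.001, 0.679, 0.734, -0.0]
force: [-1.8, 0.1, 0.9]
gripper_width: 0.0548
```

Emit:
play_rows([
  {"linear":[0,0,0.0005],"angular":[0,0,0]},
  {"linear":[0,0,0.001],"angular":[0,0,0]},
  {"linear":[0,0,0.001],"angular":[0,0,0]},
])

```text
t: 26.35
ee_pos: [0.6154, -0.1853, 0.0008]
tcp_rot: [-0.001, 0.679, 0.734, -0.0]
force: [-4.9, 0.4, 10.5]
gripper_width: 0.0545
```

Emit:
play_rows([
  {"linear":[0,0,0],"angular":[0,0,0]},
  {"linear":[0,0,0],"angular":[0,0,0]},
  {"linear":[0,0,0],"angular":[0,0,0]},
  {"linear":[0,0,0],"angular":[0,0,0]},
  {"linear":[0,0,0],"angular":[0,0,0]},
  {"linear":[0,0,-0.03],"angular":[0,0,0]},
  {"linear":[0,0,-0.07],"angular":[0,0,0]},
  {"linear":[0,0,-0.11],"angular":[0,0,0]},
  {"linear":[0,0,-0.15],"angular":[0,0,0]},
  {"linear":[0,0,-0.175],"angular":[0,0,0]},
  {"linear":[0,0,-0.175],"angular":[0,0,0]},
], jaw=1)

```text
t: 27.45
ee_pos: [0.6177, -0.1859, 0.1789]
tcp_rot: [0.002, 0.679, 0.734, 0.001]
force: [0.4, -0.5, -0.4]
gripper_width: 0.0855
```

```bash
python3 - <<'E'
from h import *
c=cams.read_camera("wrist");print(rect(c,white(c,(220,60,420,290)),.049))
c=cams.read_camera("top");r=rect(c,white(c,(205,145,275,225)),.05);print(r)
go([r[0]/1000,r[1]/1000,.175],(r[4]+90))
cv2.imwrite("pics/t3.png",c["image"][:,:,::-1])
E
```

```text
[ 613.8914 -186.1717   43.8311   43.4748    4.4122]
[583.5349 200.4501 148.3037  54.2294   3.3332]
pos [ 0.6159 -0.1853  0.1748] phi 94.42375001023665 w 0.08520750329918919 q6 -0.3695295779512755 -> q6 about 0.2727053632867424 F [-0.0988  0.9178 -0.2026] t 27.55
LIN [ 0.3871 -0.0025 -0.    ] ANG [-0.0012 -0.0005  0.019 ]
```

View pics/t3.png

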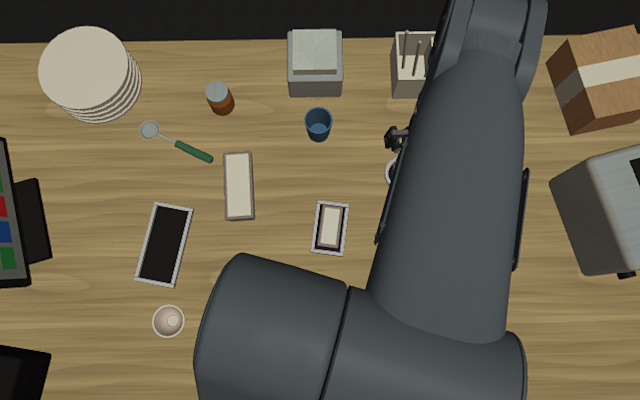

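Top view: only the long tub is left of the stack, at (238,185). The oblong is in its holder at (330,228), and the tumbler (318,125) stands. The wrist check puts the round tub within 1 mm of its holder's centre. Go to the long tub.

Emit:
play_rows([
  {"linear":[0.025,0,0],"angular":[0,0,0.005]},
  {"linear":[0.07,0,0],"angular":[0,0,0.01]},
  {"linear":[0.115,0,0],"angular":[0,0,0.019]},
  {"linear":[0.16,0,0],"angular":[0,0,0.019]},
  {"linear":[0.205,-0.001,0],"angular":[0,0,0.019]},
  {"linear":[0.25,-0.002,0],"angular":[0,0,0.019]},
  {"linear":[0.295,-0.0025,0],"angular":[0,0,0.019]},
  {"linear":[0.335,-0.0025,0],"angular":[0,0,0.019]},
  {"linear":[0.37,-0.0025,0],"angular":[0,0,0.019]},
  {"linear":[0.387,-0.0025,0],"angular":[0,0,0.019]},
  {"linear":[0.387,-0.0025,0],"angular":[0,0,0.019]},
  {"linear":[0.387,-0.0025,0],"angular":[0,0,0.019]},
])

```text
t: 28.75
ee_pos: [0.5829, 0.1999, 0.1738]
tcp_rot: [-0.001, 0.686, 0.728, -0.001]
force: [0.2, -0.1, 0.3]
gripper_width: 0.0858
```

```bash
python3 - <<'E'
from h import *
c=cams.read_camera("wrist");r=rect(c,white(c,(250,60,400,330)),.05);print(r)
go([.5835,.2,-.003],93.3)
E
```

```text
[582.5574 198.4766 151.6679  56.7946   3.6698]
pos [0.5831 0.1993 0.1741] phi 93.30415155549605 w 0.08560512212427873 q6 0.27122460140379995 -> q6 about 0.2726123592713532 F [-0.5148  0.0917  0.7903] t 28.8
LIN [0.0006 0.001  0.1771] ANG [-0.0033 -0.      0.0001]
```

Emit:
play_rows([
  {"linear":[0,0,0.025],"angular":[-0.003,0,0]},
  {"linear":[0,0,0.065],"angular":[-0.003,0,0]},
  {"linear":[0,0,0.105],"angular":[-0.003,0,0]},
  {"linear":[0,0,0.14],"angular":[-0.003,0,0]},
  {"linear":[0,0,0.165],"angular":[-0.003,0,0]},
  {"linear":[0,0,0.177],"angular":[-0.003,0,0]},
  {"linear":[0,0,0.177],"angular":[-0.003,0,0]},
  {"linear":[0,0,0.177],"angular":[-0.003,0,0]},
])

```text
t: 29.6
ee_pos: [0.5838, 0.2001, -0.0011]
tcp_rot: [0.0, 0.687, 0.727, 0.001]
force: [-0.1, 0.5, -0.2]
gripper_width: 0.0854
```

Emit:
play_rows([
  {"linear":[0,0,0],"angular":[0,0,0]},
  {"linear":[0,0,0],"angular":[0,0,0]},
  {"linear":[0,0,0],"angular":[0,0,0]},
  {"linear":[0,0,0],"angular":[0,0,0]},
  {"linear":[0,0,0],"angular":[0,0,0]},
  {"linear":[0,0,0],"angular":[0,0,0]},
], jaw=-1, grip_force=70)

```text
t: 30.2
ee_pos: [0.5842, 0.2005, -0.0001]
tcp_rot: [0.001, 0.686, 0.727, 0.002]
force: [-1.4, -1.9, 6.2]
gripper_width: 0.0649
```

Emit:
play_rows([
  {"linear":[0,0,-0.003],"angular":[0,0,0]},
  {"linear":[0,0,-0.01],"angular":[0,0,0]},
  {"linear":[0,0,-0.025],"angular":[0,0,0]},
  {"linear":[0,0,-0.05],"angular":[0,0,0]},
  {"linear":[0,0,-0.08],"angular":[0,0,0]},
  {"linear":[0,0,-0.11],"angular":[0,0,0]},
  {"linear":[0,0,-0.13],"angular":[0,0,0]},
  {"linear":[0,0,-0.14],"angular":[0,0,0]},
  {"linear":[0,0,-0.14],"angular":[0,0,0]},
])

```text
t: 31.1
ee_pos: [0.5834, 0.2006, 0.1391]
tcp_rot: [0.0, 0.686, 0.727, 0.002]
force: [0.8, 0.8, -7.5]
gripper_width: 0.0648
```

```bash
python3 - <<'E'
from h import *
go([.4545,.377,.14],78.3)
c=cams.read_camera("side");cv2.imwrite("pics/s3.png",cv2.resize(c["image"][60:230,160:350],None,fx=3,fy=3,interpolation=cv2.INTER_CUBIC)[:,:,::-1])
E
```

```text
pos [0.5834 0.2006 0.1391] phi 93.33809259581032 w 0.0648311543889131 q6 0.27270034734094606 -> q6 about 0.8966657794087427 F [ 0.7918  0.7712 -7.4536] t 31.1
LIN [ 0.1836 -0.1184 -0.001 ] ANG [ 0.0027 -0.0017  0.2625]
```

View pics/s3.png

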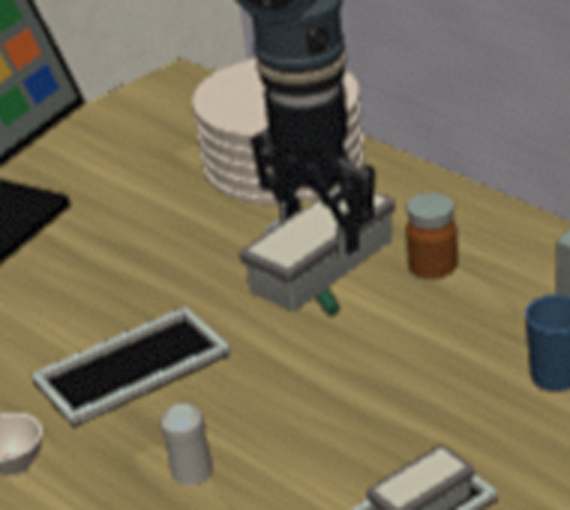

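Side crop: the long tub hangs level, at (315,250). The holder (130,365) and shaker (185,445) are clear of the path. Carry it.

Emit:
play_rows([
  {"linear":[0.008,-0.005,0],"angular":[0.0027,0,0.01]},
  {"linear":[0.025,-0.016,0],"angular":[0.0027,0,0.035]},
  {"linear":[0.045,-0.029,0],"angular":[0.0027,0,0.065]},
  {"linear":[0.065,-0.042,0],"angular":[0.0027,0,0.095]},
  {"linear":[0.085,-0.054,0],"angular":[0.0027,0,0.125]},
  {"linear":[0.105,-0.067,0],"angular":[0.0027,0,0.155]},
  {"linear":[0.125,-0.08,0],"angular":[0.0027,0,0.185]},
  {"linear":[0.145,-0.093,0],"angular":[0.0027,0,0.212]},
  {"linear":[0.163,-0.104,0],"angular":[0.0027,0,0.237]},
  {"linear":[0.176,-0.113,0],"angular":[0.0027,0,0.254]},
  {"linear":[0.1836,-0.1174,0],"angular":[0.0027,0,0.2625]},
  {"linear":[0.1836,-0.1174,0],"angular":[0.0027,0,0.2625]},
])

```text
t: 32.35
ee_pos: [0.4537, 0.3775, 0.1369]
tcp_rot: [-0.001, 0.775, 0.632, -0.001]
force: [0.1, -0.3, -6.1]
gripper_width: 0.0645
```

Emit:
play_rows([
  {"linear":[0,0,0.01],"angular":[0,0,0]},
  {"linear":[0,0,0.03],"angular":[0,0,0]},
  {"linear":[0,0,0.055],"angular":[0,0,0]},
  {"linear":[0,0,0.08],"angular":[0,0,0]},
  {"linear":[0,0,0.095],"angular":[0,0,0]},
  {"linear":[0,0,0.1],"angular":[0,0,0]},
  {"linear":[0,0,0.1],"angular":[0,0,0]},
  {"linear":[0,0,0.1],"angular":[0,0,0]},
])

```text
t: 33.15
ee_pos: [0.4554, 0.3769, 0.0385]
tcp_rot: [-0.001, 0.776, 0.631, 0.0]
force: [0.4, 0.6, -6.4]
gripper_width: 0.0647
```

```bash
python3 - <<'E'
from h import *
go([.4555,.377,.004],78.3)
E
```

```text
pos [0.4554 0.3769 0.0385] phi 78.26478764390161 w 0.06474697702854298 q6 0.8951199078731816 -> q6 about 0.8955855442464177 F [ 0.3598  0.5869 -6.3811] t 33.15
LIN [0.     0.0001 0.0345] ANG [-0.0013 -0.0013 -0.0006]
```

Emit:
play_rows([
  {"linear":[0,0,0.008],"angular":[0,0,0]},
  {"linear":[0,0,0.016],"angular":[0,0,0]},
  {"linear":[0,0,0.023],"angular":[0,0,0]},
  {"linear":[0,0,0.028],"angular":[0,0,0]},
  {"linear":[0,0,0.031],"angular":[0,0,0]},
  {"linear":[0,0,0.033],"angular":[0,0,0]},
  {"linear":[0,0,0.034],"angular":[0,0,0]},
  {"linear":[0,0,0.034],"angular":[0,0,0]},
  {"linear":[0,0,0.034],"angular":[0,0,0]},
])

```text
t: 34.05
ee_pos: [0.4549, 0.3771, 0.0042]
tcp_rot: [-0.001, 0.776, 0.631, -0.0]
force: [-0.2, 0.3, -6.1]
gripper_width: 0.0646
```

Emit:
play_rows([
  {"linear":[0,0,0.0005],"angular":[0,0,0]},
  {"linear":[0,0,0.001],"angular":[0,0,0]},
  {"linear":[0,0,0.001],"angular":[0,0,0]},
])

```text
t: 34.35
ee_pos: [0.4549, 0.3772, 0.0039]
tcp_rot: [-0.001, 0.776, 0.631, 0.0]
force: [-2.2, -2.2, 5.5]
gripper_width: 0.0647
```

Seated contact at the expected height. Release, lift and check.

Emit:
play_rows([
  {"linear":[0,0,0],"angular":[0,0,0]},
  {"linear":[0,0,0],"angular":[0,0,0]},
  {"linear":[0,0,0],"angular":[0,0,0]},
  {"linear":[0,0,0],"angular":[0,0,0]},
  {"linear":[0,0,0],"angular":[0,0,0]},
  {"linear":[0,0,-0.03],"angular":[0,0,0]},
  {"linear":[0,0,-0.07],"angular":[0,0,0]},
  {"linear":[0,0,-0.11],"angular":[0,0,0]},
  {"linear":[0,0,-0.15],"angular":[0,0,0]},
  {"linear":[0,0,-0.18],"angular":[0,0,0]},
  {"linear":[0,0,-0.18],"angular":[0,0,0]},
], jaw=1)

```text
t: 35.45
ee_pos: [0.4568, 0.3782, 0.1876]
tcp_rot: [-0.001, 0.776, 0.631, 0.003]
force: [1.2, 0.1, -0.6]
gripper_width: 0.0857
```

```bash
python3 - <<'E'
from h import *
c=cams.read_camera("wrist");print(rect(c,white(c,(250,60,400,330)),.054))
t=cams.read_camera("top");s=cams.read_camera("side")
for n,b,z in(("oblong",(316,205,345,252),.044),("square",(465,222,500,255),.049),("round",(388,158,418,188),.049)):print(n,rect(t,white(t,b,50,120),z))
cv2.imwrite("pics/end1.png",s["image"][:,:,::-1]);cv2.imwrite("pics/end2.png",t["image"][:,:,::-1])
E
```

```text
[454.6422 376.3102 148.1004  53.5903 -11.6964]
oblong [485.4321  -9.8243  83.8987  35.9878  -8.2809]
square [ 457.3501 -363.1824   44.0294   43.8438    4.1678]
round [ 613.3433 -186.5138   42.004    40.8017   89.1691]
```

View pics/end1.png

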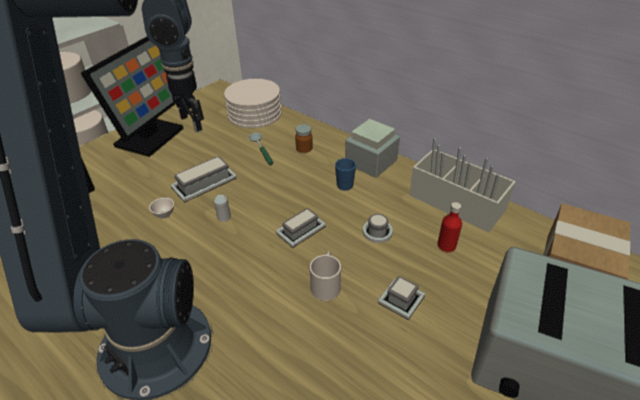

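View pics/end2.png

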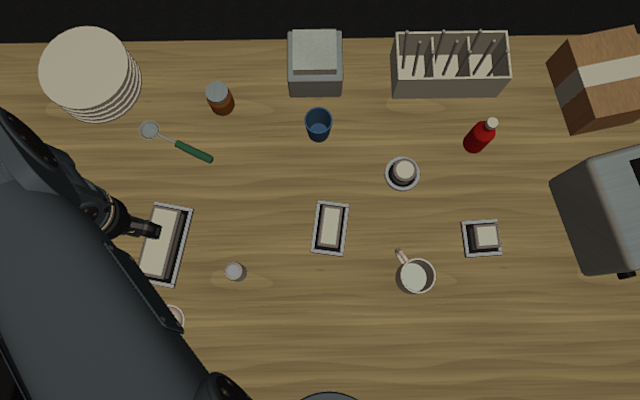

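All four tubs sit upright in their own holders: long (165,243), oblong (330,228), round (403,172) and square (484,236). The tumbler (318,125) and shaker (234,271) are where they were. The gripper is clear, so I'll hand in.

```bash
python3 -c "
from workcell import manip
print(manip.finish_job())"
```

```text
the job is handed in; nothing more can be done
None
```

The stack is apart and handed in after about 35 s of robot time. I moved the tubs in the order oblong, square, round, long, and each now stands upright in its own holder.

**Last checks:**
- **Seating:** each tub's centre is within about 2 mm of its holder's centre, where the recess allows about 6 mm. Each touched down at its expected height with gentle contact (about 4–11 N).
- **Bystanders:** the final top and side pictures show the tumbler and shaker standing in the same places as at the start.

**What went wrong or disagreed:**
- **First grasp missed:** the fingers closed on top of the oblong lid, pressing with about 19 N. The pictures and measurements showed nothing displaced.
- **TCP mismatch:** that miss and the wrist pictures showed the real fingertips about 21 mm behind the reported TCP, which contradicts the interface text. I gripped deeper for all four tubs to allow for it.
- **Refused calls:** two move calls were refused because the rows lacked "angular". Nothing moved.

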